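# Load the next nut and counter-hold the bolt behind the bracket

## Task

The little nut runner on the maple board is slowly turning a bolt round together with its nut. Load the next nut first: put either of the two flanged nuts into the round nest on the board, lying flat on the nest's floor with its flange down, and let go of it. Then reach down into the narrow gap of the steel bracket, grip the hidden hexagonal bolt head between the fingers and keep it from turning; finish while still holding it like that, and leave the tape measure, screwdriver and jar where they are.

Things in the scene. Friction and masses are not known exactly. Their poses are not given: they have to be found in the camera images.
- fixture: Maple board 280 x 360 x 20 mm, fixed on the table, carrying bracket, runner and nest block. Origin: centre of its underside, z up; yaw varies; its +x points away from the robot. The green nut runner (54 mm diameter, top 102 mm above the table) lies along x on its -y half, on the robot's side of the bracket. Black clamps up to 48 mm high sit on its y edges.
- bracket (a point): Top centre of the gap of the dark steel U-bracket, 100 mm above the table, board's axes. Two upright plates 6 mm thick, 120 mm wide along y, stand 44 mm apart along x, one nearer the robot, one farther; the gap between is open at the top and both y ends, its floor 26 mm above the table
- bolt_head (a point): Centre of the hidden hexagonal bolt head, in the middle of the 44 mm gap, 75 mm above the table, 25 mm below the bracket's top, seen only from above. 30 mm across flats, 34.6 over corners, 14 mm long along its axis, the board's x. A 26 mm round collar joins it to the plate nearer the robot; its other end is free. This point's axes are the board's and do not turn with the bolt
- bolt (a joint): Rotation of the bolt about the board's x, rad, right-handed. A pair of flats faces the board's +y and -y at 0, pi/3, 2 pi/3 and so on. The runner turns it in the positive direction without end, with about 0.12 N m, at about 0.2 rad/s (viscous drag 0.6 N m s/rad). A grip of 20 to 40 N across the head stops it; gripped off the flats it may take 1 to 2 s to settle
- nest (a point): Centre of the flat floor of the round nest: 46 mm diameter, 6 mm deep, mouth upwards at the middle of the 80 x 80 x 30 mm aluminium block; the floor is 44 mm above the table.
- nut_a: Steel flanged nut, about 0.13 kg, 20 mm high: round flange 42 mm diameter, 5 mm thick, and on it a hexagon 30 mm across flats, 15 mm high. Origin: centre of the flange's flat face; own z points from flange to hexagon; two flats face own +y and -y, the others every 60 degrees. It lies loose on the table flange down (own z up)
- nut_b: The same kind of nut with the same origin and axes, but lying upside down on the table: flange up, own z down, origin 20 mm above the table.
- tape_measure: Bystander: grey tape measure 66 x 36 x 60 mm standing on the table, origin at the centre of its underside.
- screwdriver: Bystander: screwdriver lying on the table, along its own x.
- jar: Bystander: jar 60 mm in diameter, 60 mm high, origin at the centre of its underside.
There are look-alikes about, which are no part of the job. What is shaped like the nut_a but blue or turquoise is not meant. What is shaped like the nut_b but yellow is not meant.

How it is judged:
By the outcome, as a careful person would: the job done as asked, in the order asked, and still so for the second after the job is handed in, while the arm keeps its last pose, push and grip.
It also fails if it takes over 54 s, if anything falls off the work surface, if the arm or the gripper's body presses on something with over 40 N, if the wrist force passes 120 N, or if a joint passes its speed limit or range.

## Robot

A 6-joint arm with a two-finger parallel gripper is mounted at the origin on the work surface. World frame = base frame: x ahead of the robot, y to its left, z up, the work surface at z = 0. Lengths are in m, angles in rad, forces in N, time in s.
With the tool pointing down it reaches from about 0.4 to 0.825 m from the base axis. Payload 7 kg.
Tool frame: the origin (TCP) lies midway between the tips of the shut fingers; the grasp point (between the pads) lies 19 mm behind it; z points along the fingers, y is the line along which they close (so a half turn about z gives the same grasp; the last joint's range is limited). The gripper opens to 88 mm and grips with 3 to 60 N. Pads are 19 mm wide; open, the fingers measure 130 mm over their backs; the gripper's body (78 mm by 193 mm) begins 47 mm behind the grasp point.
Start: joints at [1.589, 0.359, 0.012, 0, -1.224, -0.288], TCP at [0.18, 0.651, 0.227] pointing down, gripper open.
Joint ranges: [-3.07, 3.07], [-1.43, 2.12], [-1.02, 1.25], [-3.03, 1.67], [-3.05, -0], [-3.03, 3.03]. Speed limits (rad/s): [2.39, 2.39, 3.01, 3.14, 3.14, 3.14].

## Interface

Orientations are given as [roll, pitch, yaw] about the fixed x, y, z axes, in that order (R = Rz(yaw) Ry(pitch) Rx(roll)).
In Python, from station import arm gives the robot as it stands.
- The arm moves only by the tool servo_tool, never from a script. Its argument "deltas" is a list of rows, each a list of 7 numbers: the closure, from -1 (fully open) to 1 (shut), then the shift along the tool's x, y, z in mm, then the turn, a rotation vector about the tool's x, y, z in degrees. In form: [[gripper, x, y, z, ax, ay, az], ...]. A call has 1 to 20 rows; each row shifts and turns the commanded pose from where the row before left it, along the tool's axes as they then stand; what a row does not reach is not made up. A row lasts 1/12 s, in which the tool goes at most 41.7 mm and 7.16 degrees, less where a joint would pass 70% of its speed; a pose out of reach is approached as far as the arm can. A call is refused whole if a number of a shift passes 41.7 or a number of a turn 7.16, either way. A call with a gripper value outside its range is refused whole. The fingers move at their own pace and stop on an object; "squeeze" is the grip in N (left out, the last holds). Time passes only in rows, so rows that do not move let the fingers close. It gives the time, the measured TCP pose, the force, the opening and the grip force at its end, in the units of the state.
- arm.get_state(): the state, without advancing time (a new reading comes with each control period).
- arm.grab_frame(name): name is "side" or "top" or "wrist"; returns a dict with "color" (384x512x3 uint8, red, green, blue), "K" (3x3 intrinsics, pixels), "position" and "orientation" of the camera in the world. Camera axes: x right, y down, z forward; pixel columns grow to the right and rows downward; lengths in m; the calibration is good to about 2 mm. The wrist camera is an equidistant fisheye: a pixel r from the principal point sees the ray r / f radians off the axis. A picture is of the moment at which its call begins. There is no depth.
- arm.job_done(): hands the job in; it is judged then, once.
Trained networks look in a picture, given as the dict that the camera call returned (one of the last four; its "shot" number tells which), for a name from the list of things; names that differ only in an ending like _2 or _b are one class to them, and where a whole thing is asked for, a point or a joint stands for the part that bears it (a point fixed in the world has none). Each returns a list of dicts, best first, with "conf" (0 to 1); they miss things now and then, are a little off and sometimes report something else, mostly with a low value. They report only what shows in the picture. A call takes as long as a camera call. They do not tell look-alikes from the thing itself.
- arm.recognise(query, picture): "at" ([x, y, z] in m, in the coordinates of the camera as it stood for that picture, good to about 4 mm: the middle of the surface that is visible of it).
The state is a dict: "t": time; "q": joint angles; "qd": joint speeds; "joint_efforts": joint torques, N m; "eef_pos": TCP position; "ee_rot": TCP orientation; "force": force on the tool from outside, world axes, zero at the start; "moment": the same for the moment, N m; "width": finger opening in m; "gripper_force": force on a finger pad.
Only numpy, scipy, OpenCV 4.12 (cv2) and the standard library are available. Lean on these libraries where they do the work, as an engineer would, in place of code of your own. Each camera call takes 0.05 s, during which the arm holds its last target. There are 200 camera calls.

## Working session

There is one attempt and no reset: what is moved stays moved. The work goes in short steps, Python scripts to look and compute and a tool call to move; the robot and the scene stay as the last step left them, time stands still between calls to the robot, and variables do not carry over. Pictures are saved under pics/ and viewed, at most 10 in all, crops included, and the job is handed in when it is done.

Besides the shell and the picture viewer there is one more tool, called after "Call:" by a JSON object that holds its "name" and its "arguments". servo_tool: Moves the arm, as the interface text tells. Its arguments: {"type":"object","properties":{"deltas":{"type":"array","items":{"type":"array","items":{"type":"number"}}},"squeeze":{"type":"number"}},"required":["deltas"]}

```bash
mkdir -p pics
cat > h.py <<'E'
import numpy as np, cv2
from scipy.spatial.transform import Rotation as R
from station import arm
def rot(o):
    o=np.array(o,float)
    if o.shape==(3,3): return o
    return R.from_euler('xyz',o).as_matrix() if o.size==3 else R.from_quat(o).as_matrix()
def w(pic,p): return np.array(pic['position'])+rot(pic['orientation'])@np.array(p)
def ray(pic,u,v,z,fish=False):
    K=np.array(pic['K']); a=(u-K[0,2])/K[0,0]; b=(v-K[1,2])/K[1,1]
    if fish:
        r=np.hypot(a,b); d=np.array([a/r*np.sin(r),b/r*np.sin(r),np.cos(r)]) if r>1e-9 else np.array([0,0,1.])
    else: d=np.array([a,b,1])
    d=rot(pic['orientation'])@d; p=np.array(pic['position']); return p+d*(z-p[2])/d[2]
def proj(pic,P,fish=False):
    K=np.array(pic['K']); c=rot(pic['orientation']).T@(np.array(P)-np.array(pic['position']))
    if fish:
        t=np.arctan2(np.hypot(c[0],c[1]),c[2]); n=np.hypot(c[0],c[1]); q=c[:2]/n*t
    else: q=c[:2]/c[2]
    return K[0,0]*q[0]+K[0,2],K[1,1]*q[1]+K[1,2]
def save(pic,name,crop=None,s=1):
    im=cv2.cvtColor(pic['color'],cv2.COLOR_RGB2BGR)
    if crop: x,y,x2,y2=crop; im=im[y:y2,x:x2]
    cv2.imwrite('pics/'+name,cv2.resize(im,None,fx=s,fy=s,interpolation=cv2.INTER_CUBIC))
E
python3 - <<'E'
from h import *
np.set_printoptions(precision=4,suppress=True)
s=arm.get_state(); print(s['t'],s['eef_pos'],s['ee_rot'])
for c in ['top','side']:
    p=arm.grab_frame(c); save(p,c+'0.png',s=1.5); print(c,p['orientation'],p['position'],p['K'][0])
    for n in ['fixture','bracket','bolt_head','nest','nut_a','nut_b','tape_measure','screwdriver','jar']:
        try:
            for d in arm.recognise(n,p)[:5]: print(n,round(d['conf'],2),w(p,d['at']),np.round(proj(p,w(p,d['at']))))
        except Exception as e: print(n,e)
E
```

```text
0.0 [0.1798 0.6501 0.2256] [ 3.1399 -0.0001 -0.2699]
top [-3.0564 -0.0118 -1.557 ] [0.4346 0.0394 1.2598] [366.5621   0.     255.3441]
fixture 0.84 [ 0.5375 -0.0813  0.0154] [287. 189.]
bracket 0.9 [ 0.5359 -0.0837  0.0218] [288. 190.]
bolt_head 0.68 [ 0.5361 -0.0808  0.0149] [287. 190.]
nest 0.66 [ 0.5349 -0.0801  0.0147] [286. 190.]
nut_a 0.61 [0.5632 0.2899 0.0195] [178. 180.]
nut_a 0.54 [0.4265 0.3033 0.0171] [173. 221.]
nut_a 0.49 [0.3461 0.3196 0.0174] [167. 245.]
nut_a 0.48 [0.4395 0.2242 0.0193] [196. 217.]
nut_a 0.41 [0.5827 0.384  0.0198] [150. 174.]
nut_b 0.61 [0.5632 0.2899 0.0195] [178. 180.]
nut_b 0.54 [0.4265 0.3033 0.0171] [173. 221.]
nut_b 0.49 [0.3461 0.3196 0.0174] [167. 245.]
nut_b 0.48 [0.4395 0.2242 0.0193] [196. 217.]
nut_b 0.41 [0.5827 0.384  0.0198] [150. 174.]
tape_measure 0.54 [0.6932 0.2344 0.0591] [193. 140.]
tape_measure 0.22 [ 0.5361 -0.0827  0.0195] [287. 190.]
screwdriver 0.56 [0.4521 0.4404 0.0225] [132. 212.]
jar 0.84 [ 0.4495 -0.4208  0.0594] [391. 217.]
jar 0.16 [0.6953 0.2338 0.0602] [194. 140.]
side [-2.3814  0.0084 -2.5382] [0.0015 0.774  1.083
[... 287 characters left out ...]
olt_head 0.43 [0.5606 0.297  0.0211] [191. 284.]
nest 0.93 [ 0.5209 -0.0632  0.0183] [280. 206.]
nest 0.24 [0.5576 0.2998 0.0225] [191. 285.]
nut_a 0.63 [0.422  0.3129 0.0195] [231. 316.]
nut_a 0.62 [0.5933 0.2027 0.0221] [205. 253.]
nut_a 0.61 [0.581  0.3821 0.0184] [163. 304.]
nut_a 0.59 [0.4361 0.2305 0.0127] [246. 291.]
nut_a 0.52 [0.3342 0.3335 0.0209] [255. 340.]
nut_b 0.63 [0.422  0.3129 0.0195] [231. 316.]
nut_b 0.62 [0.5933 0.2027 0.0221] [205. 253.]
nut_b 0.61 [0.581  0.3821 0.0184] [163. 304.]
nut_b 0.59 [0.4361 0.2305 0.0127] [246. 291.]
nut_b 0.52 [0.3342 0.3335 0.0209] [255. 340.]
tape_measure 0.62 [0.6928 0.2443 0.0495] [165. 241.]
jar 0.6 [ 0.4436 -0.4144  0.0402] [359. 146.]
```

View pics/top0.png

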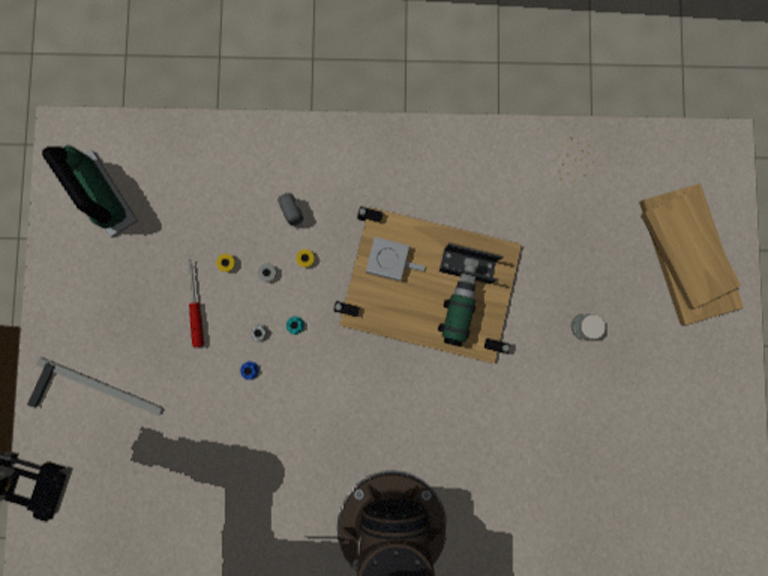

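View pics/side0.png

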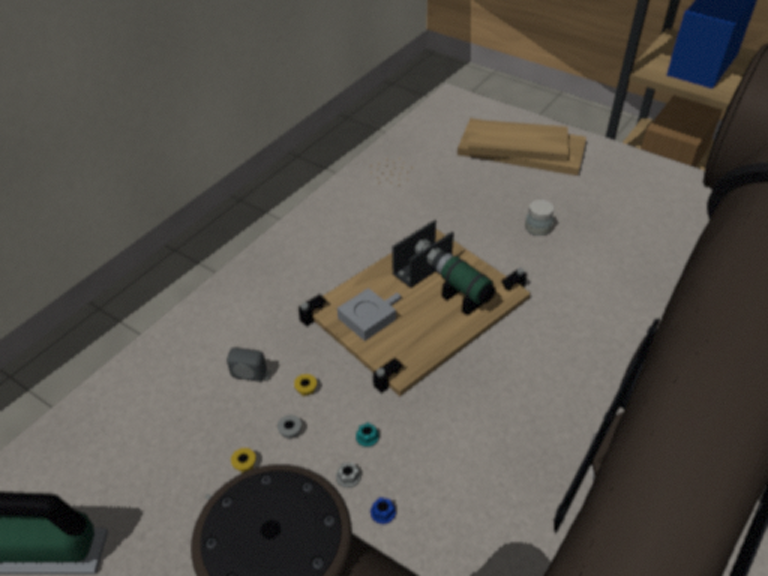

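Top picture, native pixels. Things that could be taken for the nut:
- silver hex-up (173,221): nut_a
- silver flange-up (178,180): nut_b
- blue (167,245) and turquoise (196,217): look-alikes
- yellow (150,174) and (203,172): look-alikes

I choose nut_a, the silver one at (173,221). I'll move over it and check from close by.

```bash
cat >> h.py <<'E'
def go(P,yaw=None,s=None):
    s=s or arm.get_state(); M=rot(s['ee_rot']); d=1000*M.T@(np.array(P)-s['eef_pos'])
    print('t',round(s['t'],2),'tool mm',np.round(d,1),'yaw',np.round(np.degrees(s['ee_rot']),2))
    if yaw is not None: print('az deg (mod180)',((np.degrees(s['ee_rot'][2]-yaw)+90)%180)-90)
E
python3 -c "
from h import *
go([.4265,.303,.2])"
```

```text
t 1.0 tool mm [330.3 269.3  26.5] yaw [180.     0.   -15.46]
```

Call:
{"name": "servo_tool", "arguments": {"deltas": [[-1,27.5,22.4,2.2,0,0,0],[-1,27.5,22.4,2.2,0,0,0],[-1,27.5,22.4,2.2,0,0,0],[-1,27.5,22.4,2.2,0,0,0],[-1,27.5,22.4,2.2,0,0,0],[-1,27.5,22.4,2.2,0,0,0],[-0.36,27.5,22.4,2.2,0,0,0],[-0.36,27.5,22.4,2.2,0,0,0],[-0.36,27.5,22.4,2.2,0,0,0],[-0.36,27.5,22.4,2.2,0,0,0],[-0.36,27.5,22.4,2.2,0,0,0],[-0.36,27.5,22.4,2.2,0,0,0],[-0.36,0,0,0,0,0,0],[-0.36,0,0,0,0,0,0]]}}

```text
t: 2.17
eef_pos: [0.4272, 0.3019, 0.2003]
ee_rot: [-3.141, -0.0, -0.273]
force: [-0.1, -0.1, -0.5]
width: 0.06
gripper_force: 0.0
```

Run:
```python
from h import *
np.set_printoptions(precision=4,suppress=True)
s=arm.get_state(); print(s['t'],s['eef_pos'],s['width'])
p=arm.grab_frame('wrist'); print(p['position'],p['orientation'],p['K'])
for d in arm.recognise('nut_a',p)[:6]: print(round(d['conf'],2),w(p,d['at']),np.round(proj(p,w(p,d['at']),True)))
u,v=map(int,proj(p,[.4265,.303,.01],True)); print(u,v)
save(p,'w1.png',s=1.5)
```

```text
2.1667 [0.4272 0.3019 0.2003] 0.05995252053199846
[0.4992 0.2819 0.3585] [ 2.859   0.0001 -1.8429] [[297.3186   0.     254.8713]
 [  0.     297.3186 190.1091]
 [  0.       0.       1.    ]]
0.86 [0.5575 0.2952 0.018 ] [230.  61.]
0.77 [0.4427 0.2319 0.0206] [310. 143.]
0.74 [0.5941 0.2058 0.023 ] [297.  12.]
0.71 [0.5054 0.0281 0.0179] [443.  62.]
0.6 [0.5773 0.3862 0.0195] [151.  70.]
0.57 [0.4251 0.3041 0.0201] [254. 173.]
254 169
```

View pics/w1.png

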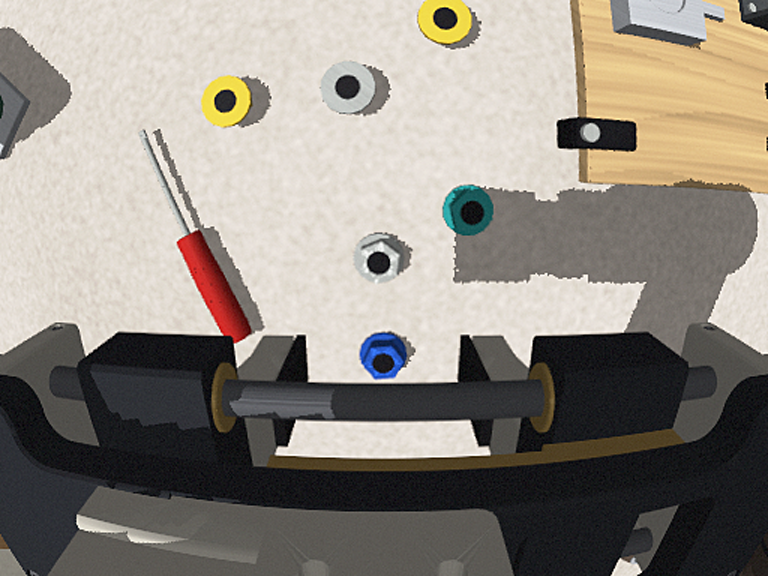

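The wrist picture shows the silver hex-up nut at about (251,171) native, with turquoise at (312,140) and blue at (255,237). The flange-up silver one is at (232,58). I'll take one close crop to get the hexagon's orientation.

Run:
```python
from h import *
# rectify: view of plane z=.02 (hex top) in tool-yaw-free world axes, 6 px/mm ; up=+x, left=+y
p=arm.grab_frame('wrist'); c=np.array([.4255,.3035]); n=480; s=0.07/n
g=np.arange(n)
m=np.zeros((n,n,2),np.float32)
for i in g:
    for j in g: m[i,j]=proj(p,[c[0]-(i-n/2)*s,c[1]-(j-n/2)*s,.02],True)
im=cv2.remap(p['color'],m[...,0],m[...,1],cv2.INTER_CUBIC)[...,::-1].copy()
for k in range(0,n,69): cv2.putText(im,str(k),(k,10),0,.35,(0,0,255))
cv2.imwrite('pics/w2.png',im)
```

```text
(no output)
```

View pics/w2.png

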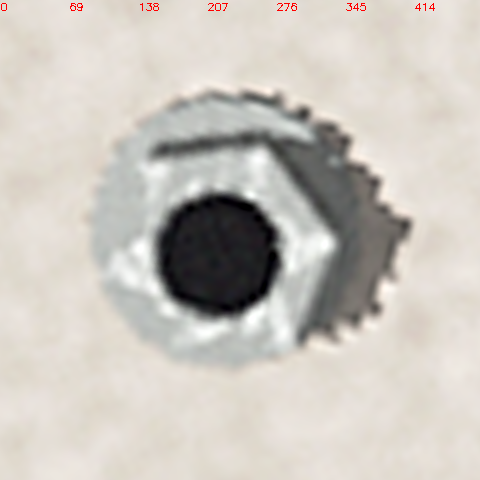

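```bash
python3 -c "
from h import *
go([.424,.306,.010],np.radians(-23.5))"
```

```text
t 2.32 tool mm [ -2.7  -1.1 190.4] yaw [-1.7997e+02 -1.0000e-02 -1.5440e+01]
az deg (mod180) 8.064170408317437
```

Call:
{"name": "servo_tool", "arguments": {"deltas": [[-0.36,-2.7,-1.1,5,0,0,0],[-0.36,0,0,20,0,0,4],[-0.36,0,0,20,0,0,4],[-0.36,0,0,30,0,0,0],[-0.36,0,0,30,0,0,0],[-0.36,0,0,30,0,0,0],[-0.36,0,0,25,0,0,0],[-0.36,0,0,15,0,0,0],[-0.36,0,0,10,0,0,0],[-0.36,0,0,5,0,0,0],[-0.36,0,0,0,0,0,0],[1,0,0,0,0,0,0],[1,0,0,0,0,0,0],[1,0,0,0,0,0,0],[1,0,0,0,0,0,0],[1,0,0,0,0,0,0],[1,0,0,0,0,0,0]], "squeeze": 25}}

```text
t: 3.73
eef_pos: [0.4243, 0.3056, 0.0108]
ee_rot: [-3.14, -0.0, -0.409]
force: [-1.2, -0.3, 4.8]
width: 0.0293
gripper_force: 25.0
```

Run:
```python
from h import *
p=arm.grab_frame('top')
for u,v,z in [(387,261,.05),(470,262,.1),(359,213,.02),(521,242,.02),(340,325,.02),(497,362,.02)]: print(ray(p,u/1.5,v/1.5,z).round(4))
n=ray(p,258,174,.05)
go([n[0]-.1,n[1],.20],np.radians(-13))
```

```text
[0.5847 0.0184 0.05  ]
[ 0.5791 -0.1574  0.1   ]
[0.698  0.0833 0.02  ]
[ 0.6368 -0.2876  0.02  ]
[0.4421 0.1215 0.02  ]
[ 0.3643 -0.2316  0.02  ]
t 3.78 tool mm [ 169.8  239.2 -189.4] yaw [-1.7994e+02 -2.0000e-02 -2.3460e+01]
az deg (mod180) -10.4560673137793
```

Call:
{"name": "servo_tool", "arguments": {"deltas": [[1,0,0,-10,0,0,0],[1,0,0,-25,0,0,0],[1,0,0,-35,0,0,0],[1,0,0,-35,0,0,0],[1,17,24,-21,0,0,0],[1,17,24,-21,0,0,0],[1,17,24,-21,0,0,0],[1,17,24,-21,0,0,0],[1,17,24,0,0,0,0],[1,17,24,0,0,0,0],[1,17,24,0,0,0,0],[1,17,24,0,0,0,0],[1,17,24,0,0,0,0],[1,17,23,0,0,0,0],[1,0,0,0,0,0,-5],[1,0,0,0,0,0,-5.5],[1,0,0,0,0,0,0]]}}

```text
t: 5.2
eef_pos: [0.4845, 0.0175, 0.1995]
ee_rot: [-3.142, 0.0, -0.224]
force: [-0.0, 0.6, -1.3]
width: 0.0297
gripper_force: 25.0
```

Run:
```python
from h import *
np.set_printoptions(precision=4,suppress=True)
s=arm.get_state(); print(s['t'],s['eef_pos'],s['width'],s['ee_rot'])
p=arm.grab_frame('wrist'); print(p['position'],p['orientation'])
for n in ['nest','bracket','bolt_head','bolt']:
  for d in arm.recognise(n,p)[:2]: print(n,round(d['conf'],2),w(p,d['at']),np.round(proj(p,w(p,d['at']),True)))
save(p,'w3.png',s=1.5)
```

```text
5.2 [0.4845 0.0175 0.1995] 0.029728479377846218 [-3.1416  0.0003 -0.2235]
[0.5575 0.0011 0.3577] [ 2.8586 -0.     -1.7934]
nest 0.83 [ 0.5439 -0.0626  0.0199] [312. 106.]
bracket 0.67 [ 0.5409 -0.064   0.0217] [314. 109.]
bolt_head 0.58 [0.6942 0.2213 0.0511] [51. 51.]
bolt 0.88 [ 0.5477 -0.1523  0.0907] [411.  89.]
```

View pics/w3.png

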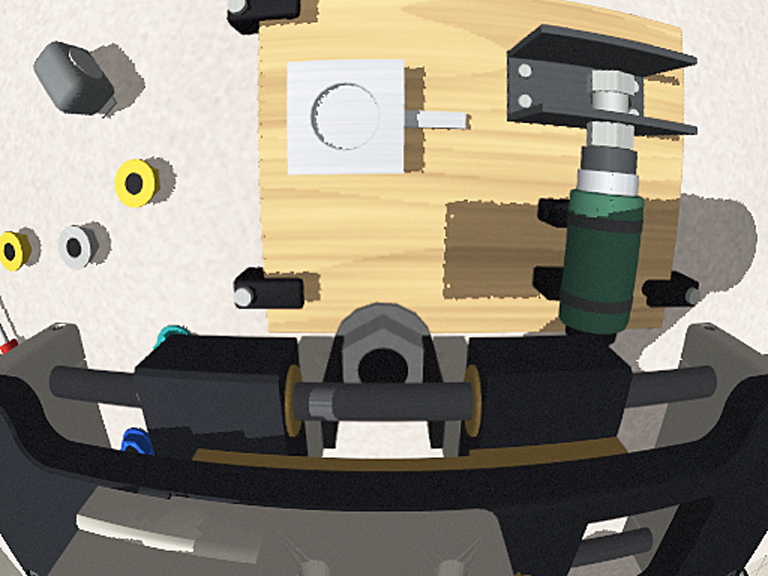

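```bash
cat > m.py <<'E'
from h import *
np.set_printoptions(precision=4,suppress=True)
p=arm.grab_frame('wrist')
im=p['color'].astype(int); gray=(im.max(2)-im.min(2)<25)&(im.min(2)>180)
lab=cv2.connectedComponentsWithStats(gray.astype(np.uint8),connectivity=4)
l=lab[1][60,200]; msk=(lab[1]==l).astype(np.uint8); print(lab[2][l])
cs,_=cv2.findContours(msk,cv2.RETR_EXTERNAL,cv2.CHAIN_APPROX_NONE)
c=max(cs,key=cv2.contourArea)[:,0]; W=np.array([ray(p,u,v,.05,True)[:2] for u,v in c],np.float32)
r=cv2.minAreaRect(W*1000); print('rect mm',r, cv2.boxPoints(r))
f=lambda q,z:[ray(p,u/1.5,v/1.5,z,True).round(4) for u,v in q]
print('block corners',np.mean(f([(288,60),(403,59),(404,174),(288,173)],.05),0),'circle',f([(345,117)],.05),f([(313,117),(380,117)],.05),f([(345,83),(346,151)],.05))
print('bracket ends near',f([(508,120),(697,130)],.1),'far',f([(545,26),(697,61)],.1))
print('head',f([(612,75)],.09))
s=arm.get_state(); print('nut off',f([(382,365)],s['eef_pos'][2]+.0092)-s['eef_pos'])
E
python3 m.py
```

```text
[ 192   40   78   77 5690]
rect mm ((593.0733642578125, 19.82010269165039), (79.51261138916016, 79.81446838378906), 77.09318542480469) [[545.2942 -10.0178]
 [623.0922 -27.8457]
 [640.8525  49.658 ]
 [563.0546  67.4859]]
block corners [0.5933 0.0197 0.05  ] circle [array([0.5919, 0.02  , 0.05  ])] [array([0.5975, 0.0413, 0.05  ]), array([ 0.5863, -0.003 ,  0.05  ])] [array([0.6152, 0.0146, 0.05  ]), array([0.5688, 0.0248, 0.05  ])]
bracket ends near [array([ 0.5657, -0.0749,  0.1   ]), array([ 0.5436, -0.214 ,  0.1   ])] far [array([ 0.6199, -0.1121,  0.1   ]), array([ 0.5915, -0.2259,  0.1   ])]
head [array([ 0.5861, -0.1565,  0.09  ])]
nut off [[0.0006 0.0001 0.0092]]
```

```bash
python3 -c "
from h import *
go([.593,.0195,.068],np.radians(-12.9))"
```

```text
t 5.5 tool mm [105.3 -25.1 131.2] yaw [-180.      0.    -13.01]
az deg (mod180) -0.11372279302746335
```

Call:
{"name": "servo_tool", "arguments": {"deltas": [[1,17.5,-4.2,0,0,0,0],[1,17.5,-4.2,10,0,0,0],[1,17.5,-4.2,20,0,0,0],[1,17.5,-4.2,25,0,0,0],[1,17.5,-4.2,25,0,0,0],[1,17.8,-4.1,25,0,0,0],[1,0,0,16,0,0,0],[1,0,0,10.2,0,0,0],[1,0,0,0,0,0,0],[1,0,0,0,0,0,0]]}}

```text
t: 6.33
eef_pos: [0.5927, 0.0193, 0.068]
ee_rot: [3.141, 0.001, -0.226]
force: [0.4, -0.6, -0.3]
width: 0.0295
gripper_force: 25.0
```

Run:
```python
from h import *
p=arm.grab_frame('wrist'); 
t=p
s=arm.get_state(); print(s['eef_pos'],s['ee_rot'])
save(p,'w4.png',(150,140,360,290),3.5)
for u,v in [(proj(p,[.593,.0197,.05],True))]: print(u,v,(u-150)*3.5,(v-140)*3.5)
```

```text
[0.59334634 0.01953095 0.0690029 ] [-3.14132148e+00 -9.79420439e-04 -2.25725188e-01]
254.38348760900806 225.04267429861957 365.3422066315282 297.6493600451685
```

View pics/w4.png

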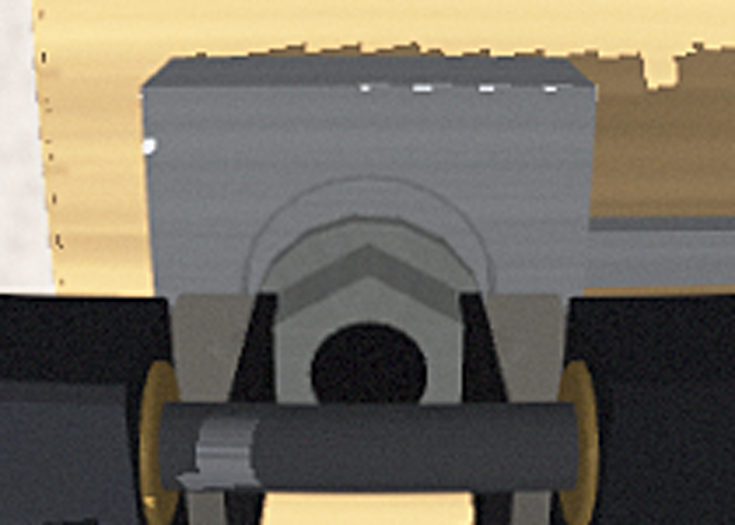

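Run:
```python
from h import *
p=arm.grab_frame('wrist'); s=arm.get_state(); M=rot(s['ee_rot']); e=s['eef_pos']
f=lambda u,v,z: (1000*M.T@(ray(p,150+u/3.5,140+v/3.5,z,True)-e)).round(1)
zb=e[2]-.0108
print('nest far rim (23 exp)',f(368,177,.05),'flange far (21)',f(369,217,zb+.005),'block far (40)',f(145,86,.05),f(595,86,.05),'hole',f(369,377,zb+.02),'hex far corner',f(369,287,zb+.02))
go([e[0],e[1],.0555])
```

```text
nest far rim (23 exp) [22.7  0.2 19.6] flange far (21) [19.8  0.4  5.8] block far (40) [ 39.3 -39.1  19.7] [39.4 40.2 19.6] hole [-2.2  0.4 -9.2] hex far corner [13.4  0.4 -9.2]
t 6.43 tool mm [-0.  0. 14.] yaw [-1.7995e+02 -1.1000e-01 -1.2930e+01]
```

Run:
```python
from h import *
p=arm.grab_frame('wrist'); s=arm.get_state(); M=rot(s['ee_rot']); e=s['eef_pos']
f=lambda u,v,z: (1000*M.T@(ray(p,150+u/3.5,140+v/3.5,z,True)-e)).round(1)
zb=e[2]-.0108
print(e,'hole far -9.1',f(369,322,zb+.02),'hex side corners -8.66',f(274,325,zb+.02),f(463,325,zb+.02),'tip -17.3',f(369,284,zb+.02),'bottom hex corner -17.3',f(369,244,zb+.005),'flange bottom',f(369,217,zb))
g=cv2.cvtColor(p['color'],cv2.COLOR_RGB2GRAY); print(g[186:226,255])
```

```text
[0.59379459 0.01966148 0.06969243] hole far -9.1 [ 7.6  0.2 -9.2] hex side corners -8.66 [  6.9 -14.7  -9.2] [ 7.  15.  -9.2] tip -17.3 [14.   0.2 -9.2] bottom hex corner -17.3 [15.1  0.3  5.8] flange bottom [18.2  0.3 10.8]
[123 120 120 124 114 110 120 127 123 121 121 126 120 120 126 112  82  90
 112 111 110 110 112  99  81  83  85  86  85  81  85  88  90 109 114 109
 111 118 115 108]
```

Call:
{"name": "servo_tool", "arguments": {"deltas": [[1,1.5,0.2,0,0,0,0],[1,0,0,4,0,0,0],[1,0,0,3,0,0,0],[1,0,0,2,0,0,0],[1,0,0,1.5,0,0,0],[1,0,0,0,0,0,0]]}}

```text
t: 6.98
eef_pos: [0.5942, 0.0186, 0.057]
ee_rot: [3.141, 0.001, -0.226]
force: [-0.8, -0.1, -1.5]
width: 0.0297
gripper_force: 25.0
```

Call:
{"name": "servo_tool", "arguments": {"deltas": [[1,0,0,0.7,0,0,0],[1,0,0,0.7,0,0,0],[1,0,0,0,0,0,0]]}}

```text
t: 7.23
eef_pos: [0.5945, 0.0187, 0.0559]
ee_rot: [3.142, 0.0, -0.226]
force: [0.2, -0.6, -1.6]
width: 0.0297
gripper_force: 25.0
```

Call:
{"name": "servo_tool", "arguments": {"deltas": [[1,0,0,0.6,0,0,0],[1,0,0,0.6,0,0,0],[1,0,0,0,0,0,0]]}}

```text
t: 7.48
eef_pos: [0.5946, 0.0187, 0.0549]
ee_rot: [-3.142, -0.0, -0.226]
force: [-0.4, -0.9, -1.9]
width: 0.0298
gripper_force: 25.0
```

Call:
{"name": "servo_tool", "arguments": {"deltas": [[0.1,0,0,0,0,0,0],[0.1,0,0,0,0,0,0],[0.1,0,0,0,0,0,0],[0.1,0,0,0,0,0,0],[0,0,0,-5,0,0,0],[-0.2,0,0,-10,0,0,0],[-0.2,0,0,-25,0,0,0],[-0.5,-15,0,-30,0,0,0],[-0.5,-20,0,-30,0,0,0],[-0.5,-25,0,-25,0,0,0],[-0.5,-20,10,-20,0,0,0],[-0.5,-20,10,0,0,0,0],[-0.5,0,10,0,0,0,0],[-0.5,0,10,0,0,0,0],[-0.5,0,0,0,0,0,0],[-0.5,0,0,0,0,0,0]]}}

```text
t: 8.82
eef_pos: [0.4885, 0.0016, 0.2]
ee_rot: [3.142, -0.0, -0.227]
force: [-0.5, 0.6, 0.1]
width: 0.0656
gripper_force: 0.0
```

Run:
```python
from h import *
p=arm.grab_frame('wrist'); save(p,'w5.png',(150,0,512,240),2.2)
```

```text
(no output)
```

View pics/w5.png

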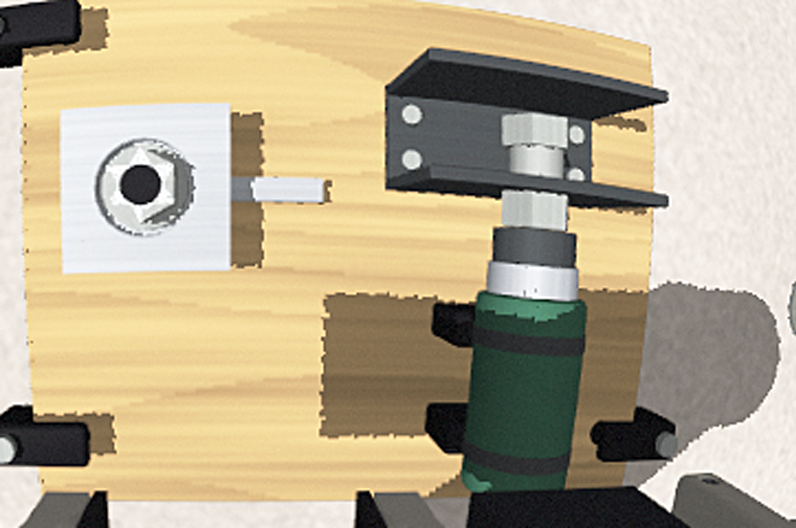

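The nut lies flat in the nest (w5 at (140,185)). Next I'll look at the bracket from close by.

```bash
python3 -c "
from h import *
go([.513,-.147,.2],np.radians(-12.9))"
```

```text
t 8.87 tool mm [ 57.3 139.5  -0.2] yaw [ 1.7998e+02  1.0000e-02 -1.3010e+01]
az deg (mod180) -0.11204475352903387
```

Call:
{"name": "servo_tool", "arguments": {"deltas": [[-1,11,28,0,0,0,0],[-1,11,28,0,0,0,0],[-1,11,28,0,0,0,0],[-1,11,28,0,0,0,0],[-1,13,28,0,0,0,0],[-1,0,0,0,0,0,0],[-1,0,0,0,0,0,0]]}}

```text
t: 9.45
eef_pos: [0.5126, -0.1485, 0.1988]
ee_rot: [3.141, 0.002, -0.229]
force: [0.0, 0.5, -0.2]
width: 0.0878
gripper_force: 0.0
```

Run:
```python
from h import *
p=arm.grab_frame('wrist'); save(p,'w6.png',(130,0,390,180),3)
for n in ['bracket','bolt_head']:
  for d in arm.recognise(n,p)[:2]: print(n,round(d['conf'],2),w(p,d['at']),np.round(proj(p,w(p,d['at']),True)))
```

```text
bracket 0.84 [ 0.5596114  -0.11789764  0.01839117] [219. 137.]
bracket 0.71 [ 0.54449028 -0.16011632  0.0904774 ] [259. 151.]
bolt_head 0.9 [ 0.56420056 -0.11249413  0.02129147] [214. 135.]
```

View pics/w6.png

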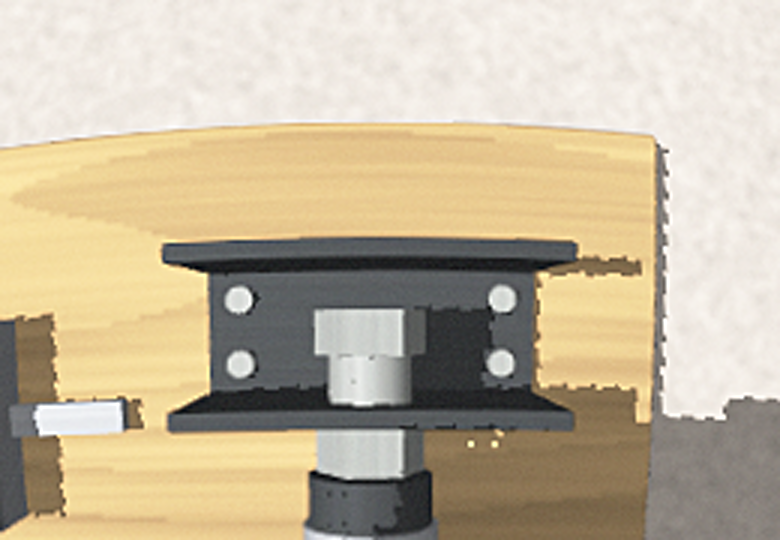

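Run:
```python
from h import *
p=arm.grab_frame('wrist'); s=arm.get_state(); M=rot(s['ee_rot']); e=s['eef_pos']
f=lambda u,v,z: (1000*M.T@(ray(p,130+u/3,v/3,z,True)-e)).round(1)
print(e,s['ee_rot'])
print('outer far',f(163,243,.1),f(577,242,.1),f(370,238,.1)); print('outer near',f(169,430,.1),f(574,430,.1),f(370,430,.1)); print('inner',f(163,263,.1),f(577,263,.1),f(169,411,.1),f(574,411,.1))
print('head',f(314,310,.09),f(405,310,.09),f(314,355,.09),f(405,355,.09))
A=[f(163,243,.1),f(577,242,.1),f(169,430,.1),f(574,430,.1)]; c=np.mean(A,0); print('centre tool',c,'world',e+M@c/1000)
go((e+M@c/1000)*[1,1,0]+[0,0,.13],np.radians(-12.9))
```

```text
[ 0.51234879 -0.1463515   0.19960203] [ 3.14149295e+00  5.19510629e-04 -2.25324296e-01]
outer far [ 98.3 -60.9  99.5] [98.4 58.4 99.6] [98.  -1.2 99.6]
outer near [ 43.  -60.5  99.6] [43.  58.9 99.6] [42.3 -1.2 99.6]
inner [ 92.3 -61.   99.5] [92.2 58.5 99.6] [ 48.7 -60.3  99.6] [48.6 58.6 99.6]
head [ 77.3 -17.8 109.6] [ 77.2   9.1 109.6] [ 63.8 -17.9 109.6] [ 63.7   9.1 109.6]
centre tool [70.675 -1.025 99.575] world [ 0.58141361 -0.16114091  0.09999023]
t 9.65 tool mm [70.7 -1.  69.6] yaw [ 1.7999e+02  3.0000e-02 -1.2910e+01]
az deg (mod180) -0.010131210237290134
```

Call:
{"name": "servo_tool", "arguments": {"deltas": [[-1,20,-0.3,0,0,0,0],[-1,25,-0.4,10,0,0,0],[-1,20,-0.3,20,0,0,0],[-1,5.6,0,25,0,0,0],[-1,0,0,17,0,0,0],[-1,0,0,10,0,0,0],[-1,0,0,10,0,0,0],[-1,0,0,10,0,0,0],[-1,0,0,10,0,0,0],[-1,0,0,10,0,0,0],[-1,0,0,10,0,0,0],[-1,0,0,8,0,0,0],[-1,0,0,3.5,0,0,0],[-1,0,0,0,0,0,0]]}}

```text
t: 10.82
eef_pos: [0.5806, -0.162, 0.0553]
ee_rot: [3.141, 0.002, -0.226]
force: [0.1, -0.3, 0.4]
width: 0.0872
gripper_force: 0.0
```

Call:
{"name": "servo_tool", "arguments": {"deltas": [[-0.3,0,0,0,0,0,0],[0,0,0,0,0,0,0],[0.1,0,0,0,0,0,0],[0.1,0,0,0,0,0,0],[0.1,0,0,0,0,0,0],[0.1,0,0,0,0,0,0],[0.1,0,0,0,0,0,0],[1,0,0,0,0,0,0],[1,0,0,0,0,0,0],[1,0,0,0,0,0,0],[1,0,0,0,0,0,0],[1,0,0,0,0,0,0]], "squeeze": 30}}

```text
t: 11.82
eef_pos: [0.5811, -0.1627, 0.0563]
ee_rot: [3.141, 0.0, -0.226]
force: [-1.1, -4.2, -0.6]
width: 0.0296
gripper_force: 30.0
```

Call:
{"name": "servo_tool", "arguments": {"deltas": [[1,0,0,0,0,0,0],[1,0,0,0,0,0,0],[1,0,0,0,0,0,0],[1,0,0,0,0,0,0],[1,0,0,0,0,0,0],[1,0,0,0,0,0,0],[1,0,0,0,0,0,0],[1,0,0,0,0,0,0],[1,0,0,0,0,0,0],[1,0,0,0,0,0,0],[1,0,0,0,0,0,0],[1,0,0,0,0,0,0],[1,0,0,0,0,0,0],[1,0,0,0,0,0,0],[1,0,0,0,0,0,0],[1,0,0,0,0,0,0],[1,0,0,0,0,0,0],[1,0,0,0,0,0,0],[1,0,0,0,0,0,0],[1,0,0,0,0,0,0]]}}

```text
t: 13.48
eef_pos: [0.5811, -0.1627, 0.0563]
ee_rot: [3.141, 0.0, -0.226]
force: [0.2, -4.9, -0.4]
width: 0.0296
gripper_force: 30.0
```

Run:
```python
from h import *
s=arm.get_state(); print(s['force'],s['moment'],s['width'])
p=arm.grab_frame('side'); q=arm.grab_frame('wrist')
a=p['color'][120:300,180:380]; b=q['color'][100:384:,60:400]
a=cv2.resize(a,(400,360)); b=cv2.resize(b,(400,334)); b=cv2.copyMakeBorder(b,0,26,0,0,0)
cv2.imwrite('pics/w7.png',np.hstack([a,b])[...,::-1])
```

```text
[ 0.21596216 -4.94373401 -0.36990935] [-1.81163989  0.02133812  0.10555613] 0.02963318781582842
```

View pics/w7.png

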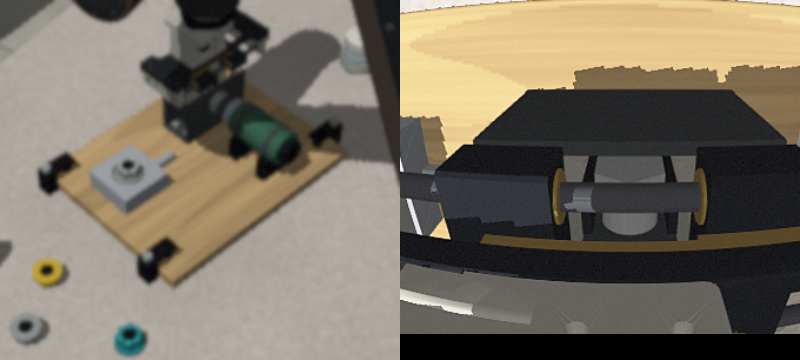

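The picture shows the nut sitting in the nest (left half, about (127,170)). The bolt head is between the fingers (right half, about (630,190)), with the width steady at 29.6 mm and the grip at 30 N.

```bash
python3 -c "
from station import arm
print(arm.job_done())"
```

```text
the job is handed in; nothing more can be done
None
```

I put nut_a flat in the nest, flange down, and let go of it. The fingers then closed on the bolt head's flats at 30 N; the finger opening stayed at 29.6 mm for the last 1.7 s, and I handed the job in still gripping at about 13.6 s.

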